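Thread the stirrer shaft through both guide bushings and hold it

ROBOT

A 6-joint arm with a two-finger parallel gripper is mounted at the origin on the work surface. World frame = base frame: x ahead of the robot, y to its left, z up, the work surface at z = 0. Lengths are in mm, angles in rad, forces in N, time in s.
With the tool pointing down it reaches from about 325 to 775 mm from the base axis. Payload 5.5 kg.
Tool frame: the origin (TCP) lies on the centre line of the jaws, within the pads' length; the fingertips stand 25 mm ahead of it and the grasp point (between the pads) lies 6 mm ahead of it; y points along the fingers, z is the direction in which the jaws open and shut, and the axes are right-handed (so a half turn about y gives the same grasp; the last joint's range is limited). The gripper opens to 85 mm and grips with 20 to 120 N. Pads are 22 mm wide; open, the fingers measure 114 mm over their backs; the gripper's body (76 mm by 85 mm) begins 54 mm behind the grasp point. The pads swing forward as they close: fully open they stand 13 mm farther back than shut.
Start: joints at [1.245, 0.091, 1.231, -0, 1.82, -0.057], TCP at [159.349, 578.467, 256.275] pointing down, gripper open.
Joint ranges: [-2.87, 2.87], [-0.86, 2.18], [0.17, 2.46], [-1.51, 4.65], [0.06, 2.69], [-2.65, 2.65]. Speed limits (rad/s): [2.57, 2.57, 3.01, 3.14, 3.14, 3.14].

INTERFACE

Orientations are given as a unit quaternion [w, x, y, z].
In Python, from plant import status, cams, order gives the robot as it stands. The module is installed in compiled form; this text tells all that it offers.
- The arm moves only by the shell command python3 -m crank 'ROWS' [FORCE]. ROWS is JSON, a list of rows, each a list of 7 numbers: the shift along the world's x, y, z in m, then the turn, a rotation vector about the world's x, y, z in degrees, then the opening, from 0 (shut) to 1 (fully open). A call has 1 to 12 rows; each row shifts and turns the commanded pose from where the row before left it; what a row does not reach is not made up. A row lasts 1/10 s, in which the tool goes at most 50 mm and 8.59 degrees, less where a joint would pass 70% of its speed; a pose out of reach is approached as far as the arm can. A call is refused whole if a number of a shift passes 0.05 or a number of a turn 8.59, either way. A call with a gripper value outside its range is refused whole. The fingers move at their own pace and stop on an object; FORCE is the grip in N (left out, the last holds). Time passes only in rows, so rows that do not move let the fingers close. It gives the time, the measured TCP pose, the force and the opening at its end, in the units of the state.
- status.state(): the state, without advancing time (a new reading comes with each control period).
- cams.get_image(name): name is "scene" or "top" or "wrist"; returns a dict with "image" (480x640x3 uint8, blue, green, red), "range_z" (480x640 float32, mm along the optical axis (not along the pixel's ray), 0 where there is no reading), "K" (3x3 intrinsics, pixels), "T" (4x4, takes a point from camera to world coordinates); the wrist camera has in their place "tool_from_camera" (4x4, takes a point from camera to tool coordinates, whose origin is the TCP and whose axes are the tool frame's). Camera axes: x right, y down, z forward; pixel columns grow to the right and rows downward; lengths in mm; the calibration is good to about 2 mm. The wrist camera is an equidistant fisheye: a pixel r from the principal point sees the ray r / f radians off the axis. A picture is of the moment at which its call begins: read the wrist's pose just before it.
- order.hand_in(): hands the job in, once; it reports no verdict.
The state is a dict: "time": time; "joint_positions": joint angles; "joint_velocities": joint speeds; "effort": joint torques, N m; "position": TCP position; "tcp_rot": TCP orientation; "force": force on the tool from outside, world axes, zero at the start; "moment": the same for the moment, N m; "grip_width": opening from 0.0 (shut) to 1.0 (fully open).
Only numpy, scipy, OpenCV 4.12 (cv2) and the standard library are available. Lean on these libraries where they do the work, as an engineer would, in place of code of your own. Each camera call takes 0.05 s, during which the arm holds its last target.

TASK

Take the long steel stirrer shaft with the blue hub out of the blue rack and thread it straight down through the upper and then the lower brass bushing of the mixer stand, so that a colleague can clamp it. Finish while still holding it there, upright, still and not forced against the bushings, with its tip out below the lower bushing but clear of the stand's base plate, about halfway between the two. Leave the two short shafts and everything else on the bench where they are.

Things in the scene. Friction and masses are not known exactly. Their poses are not given: they have to be found in the camera images.
- shaft: Shaft to be threaded, loose, about 0.1 kg, longest of the three in the rack: steel rod diameter 10 mm, 145 mm long (last 3 mm taper to 7 mm), topped by a round blue plastic hub, diameter 24 mm, 40 mm tall, with a 4 mm steel stub. Origin at the tip (lowest point), z along the shaft to the hub. It starts upright in a rack hole, tip on the hole floor.
- shaft_hub (a point): Centre of the blue hub, on the shaft's axis 165 mm above its tip: where to grip it (173 mm above the table at the start; 20 mm of hub above and below).
- stand: Fixed mixer stand: grey base plate 110 x 140 mm, top at 12 mm; aluminium column at its +y end, 66 mm from the axis, 140 mm tall. Two brass bushings, one exactly above the other, upper at heights 125 to 147 mm, lower 60 to 82 mm; bore diameter 13 mm, the top 8 mm flaring to about 22 mm. Nothing stands above 147 mm. Origin on the bushing axis at table level, z up.
- upper_mouth (a point): Centre of the upper bushing's mouth (its top rim, 147 mm above the table).
- lower_mouth (a point): Centre of the lower bushing's mouth (its top rim, 82 mm above the table).
- rack: Blue plastic rack block, fixed, 70 mm (x) x 200 mm (y) x 60 mm high, with three vertical holes of diameter 11.5 mm in a row along its y axis at -70, 0 and +70 mm, floors 8 mm above the table. Origin under its centre, at table level.
- short_black: Bystander: short shaft with a black hub in another of the rack's holes, 115 mm tall in all, hub diameter 24 mm. Origin at its tip. Stays in the rack.
- short_orange: Bystander: short shaft with an orange hub in the third hole, same size. Origin at its tip. Stays in the rack.
- beaker: Bystander: small glass beaker, diameter 50 mm, 70 mm tall, between the rack and the stand. Origin at the centre of its underside.
- dish: Bystander: clear flat dish, diameter 80 mm, 15 mm high. Origin under its centre.
- bottle: Bystander: glass bottle with an orange cap, diameter 60 mm, 130 mm tall, at the back. Origin under its centre.
- spatula: Bystander: steel spatula 170 mm long lying in front of the robot. Origin near its middle.
Not all that is in view belongs to the job. Leave any orange or turquoise look-alike of the shaft alone.

How it is judged:
By the outcome, as a careful person would: the job done as asked, in the order asked, and still so for the second after the job is handed in, while the arm keeps its last pose, push and grip.
It also fails if it takes over 48 s, if anything falls off the work surface, if the arm or the gripper's body presses on something with over 40 N, if the wrist force passes 120 N, or if a joint passes its speed limit or range.

## Working session

There is one attempt and no reset: what is moved stays moved. The work goes in short steps, Python scripts to look and compute and a shell command to move; the robot and the scene stay as the last step left them, time stands still between calls to the robot, and variables do not carry over. Pictures are saved under pics/ and viewed, and the job is handed in when it is done.

```bash
mkdir -p pics; ls
python3 - <<'E'
from plant import status, cams
import cv2,numpy as np
s=status.state(); print({k:np.round(v,3).tolist() for k,v in s.items()})
for n in ["scene","top","wrist"]:
    d=cams.get_image(n); cv2.imwrite(f"pics/{n}0.png",d["image"]); np.savez(f"{n}0.npz",**d)
    print(n,np.round(d["K"],2).tolist(),np.round(d.get("T",d.get("tool_from_camera")),3).tolist())
E
```

```text
pics
{'time': 0.0, 'joint_positions': [1.245, 0.092, 1.232, -0.0, 1.82, -0.057], 'joint_velocities': [0.001, -0.002, 0.001, -0.001, -0.0, -0.001], 'effort': [0.001, -45.873, -41.803, 0.0, 0.012, 0.0], 'position': [159.253, 578.241, 255.143], 'tcp_rot': [-0.7, 0.701, -0.095, 0.095], 'force': [-0.003, -0.272, -0.045], 'moment': [0.031, 0.034, -0.023], 'grip_width': 0.999}
scene [[594.11, 0.0, 317.74], [0.0, 594.11, 235.36], [0.0, 0.0, 1.0]] [[-0.728, 0.365, -0.581, 1185.68], [0.685, 0.369, -0.628, 595.982], [-0.015, -0.855, -0.518, 660.874], [0.0, 0.0, 0.0, 1.0]]
top [[608.88, 0.0, 316.88], [0.0, 608.88, 240.01], [0.0, 0.0, 1.0]] [[-0.017, -0.99, 0.138, 466.928], [-1.0, 0.015, -0.014, -23.337], [0.011, -0.138, -0.99, 1091.645], [0.0, 0.0, 0.0, 1.0]]
wrist [[371.65, 0.0, 318.91], [0.0, 371.65, 237.45], [0.0, 0.0, 1.0]] [[-0.001, 0.963, 0.268, -66.878], [0.001, -0.268, 0.963, -119.249], [1.0, 0.001, -0.001, 0.588], [0.0, 0.0, 0.0, 1.0]]
```

View pics/scene0.png

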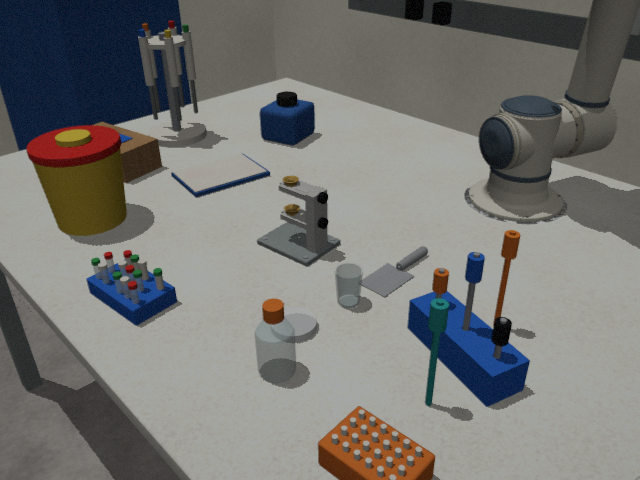

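View pics/top0.png

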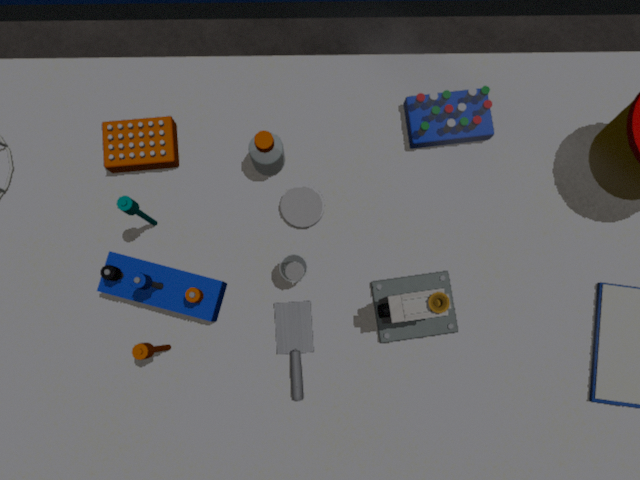

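View pics/wrist0.png

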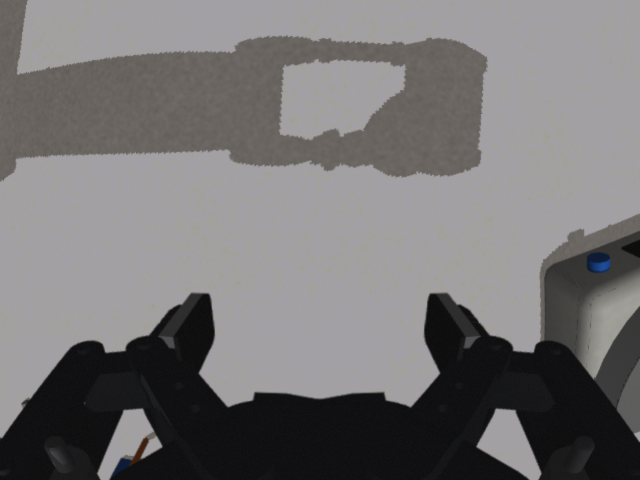

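The top view shows the blue hub at (140,282), between the short black (110,272) and short orange (193,296) hubs in the rack. Outside the rack are a tall orange rod (143,352) and a turquoise one (128,205). The blue one standing in the rack fits the description. I'll enlarge that area and measure.

```bash
cat > h.py <<'E'
import numpy as np,cv2
def load(n): return dict(np.load(n,allow_pickle=True))
def ray(d,u,v):
    K,T=d["K"],d["T"]; r=T[:3,:3]@np.array([(u-K[0,2])/K[0,0],(v-K[1,2])/K[1,1],1.]); return T[:3,3],r
def onplane(d,u,v,z):
    o,r=ray(d,u,v); return o+r*(z-o[2])/r[2]
def cloud(d):
    K,T=d["K"],d["T"]; z=d["range_z"].astype(float); v,u=np.mgrid[:480,:640]
    p=np.stack([(u-K[0,2])/K[0,0]*z,(v-K[1,2])/K[1,1]*z,z],-1); return p@T[:3,:3].T+T[:3,3]
def proj(d,p):
    q=np.linalg.inv(d["T"])@np.append(p,1); q=d["K"]@q[:3]; return q[:2]/q[2]
def tri(rs):
    A=0;b=0
    for o,r in rs:
        r=r/np.linalg.norm(r);P=np.eye(3)-np.outer(r,r);A=A+P;b=b+P@o
    return np.linalg.solve(A,b)
E
python3 - <<'E'
from h import *
t=load("top0.npz");s=load("scene0.npz")
a=cv2.resize(t["image"][180:380,80:240],None,fx=2.9,fy=2.9,interpolation=2)
b=cv2.resize(t["image"][260:350,360:470],None,fx=2.9,fy=2.9*1,interpolation=2)
cv2.imwrite("pics/cropA.png",a)
cv2.imwrite("pics/cropB.png",cv2.resize(t["image"][260:350,360:470],None,fx=6,fy=6,interpolation=2))
cv2.imwrite("pics/cropC.png",cv2.resize(s["image"][220:420,390:540],None,fx=3,fy=3,interpolation=2))
C=cloud(t);D=cloud(s)
for n,(u,v) in dict(blue=(140,282),black=(110,272),orange=(193,296),oL=(143,352),tL=(128,205)).items():
    p=C[v-6:v+7,u-6:u+7].reshape(-1,3); zm=np.percentile(p[:,2],95); print(n,zm.round(1),p[p[:,2]>zm-8].mean(0).round(1))
print("bush",C[302,438].round(1),C[296,438].round(1), C[302,430].round(1))
for dd,nm in((t,"top"),(s,"scene")):
    h=cv2.cvtColor(dd["image"],cv2.COLOR_BGR2HSV)
    m=cv2.inRange(h,(15,80,60),(32,255,255)); n,l,st,c=cv2.connectedComponentsWithStats(m)
    print(nm,[(st[i].tolist(),c[i].round(1).tolist()) for i in range(1,n) if st[i,4]>25])
E
```

```text
blue 198.2 [534.6 226.6 194.3]
black 128.8 [554.6 292.1 132.5]
orange 127.7 [516.2 161.2 124.1]
oL 189.6 [432.4 222.8 186. ]
tL 189.6 [650.2 248.6 193.5]
bush [ 501.2 -236.2   80.5] [ 508.2 -222.6  147.1] [ 499.2 -209.8  146.9]
top [([103, 117, 70, 49, 2022], [138.2, 141.4]), ([255, 131, 18, 18, 244], [263.4, 139.6]), ([186, 288, 14, 14, 114], [193.0, 294.8]), ([428, 292, 22, 22, 347], [438.1, 302.3]), ([133, 344, 15, 16, 195], [140.1, 351.1])]
scene [([164, 30, 7, 8, 50], [167.3, 33.3]), ([95, 122, 61, 32, 489], [130.4, 138.3]), ([55, 129, 36, 18, 495], [72.3, 137.6]), ([33, 155, 92, 81, 4940], [82.7, 196.2]), ([283, 176, 16, 7, 96], [290.4, 179.0]), ([284, 204, 16, 8, 99], [291.4, 207.7])]
```

View pics/cropA.png

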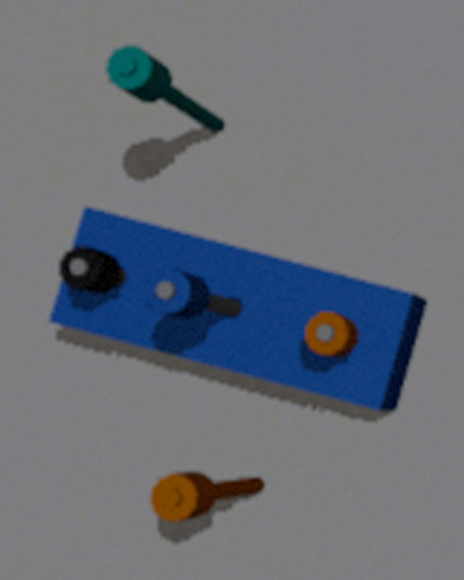

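View pics/cropB.png

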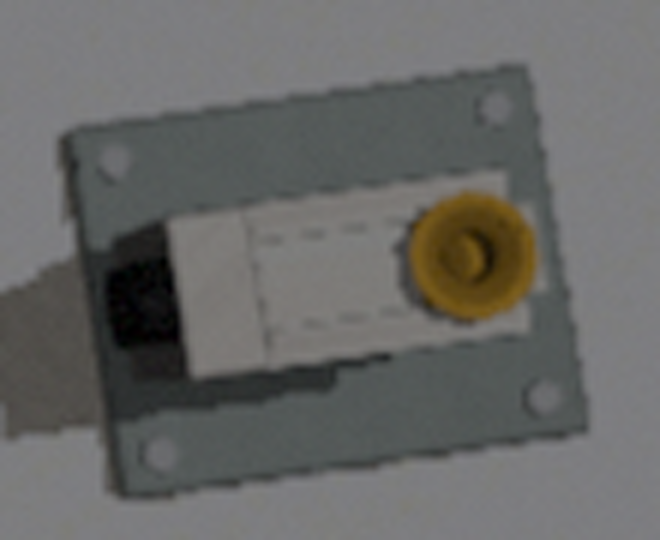

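View pics/cropC.png

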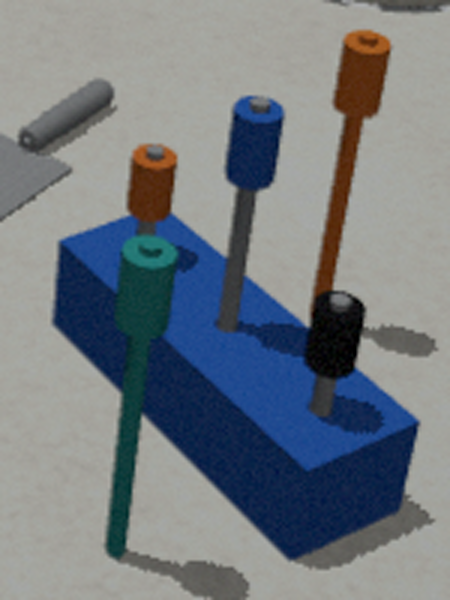

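The enlarged crops confirm it: the long shaft with the blue hub and steel stub stands in the rack's middle hole. The tall orange and turquoise rods stand free outside it. Next is the precise localization.

Run:
```python
from h import *
from scipy.spatial.transform import Rotation as Ro
t=load("top0.npz");s=load("scene0.npz")
def blob(d,roi,lo,hi):
    u0,v0,u1,v1=roi; h=cv2.cvtColor(d["image"][v0:v1,u0:u1],cv2.COLOR_BGR2HSV); m=cv2.inRange(h,lo,hi)
    n,l,st,c=cv2.connectedComponentsWithStats(m); i=1+np.argmax(st[1:,4]); return c[i]+[u0,v0],st[i]
for n,d,roi in(("top",t,(130,272,152,292)),("scene",s,(466,250,486,263))):
    c,st=blob(d,roi,(0,0,110),(180,90,255)); print(n,"stub",c,st,onplane(d,*c,196).round(1))
    if n=="top":A=ray(d,*c)
    else:B=ray(d,*c)
print("tri",tri([A,B]).round(1))
# bushing rim by ellipse
h=cv2.cvtColor(t["image"],cv2.COLOR_BGR2HSV);m=cv2.inRange(h,(15,80,40),(32,255,255));m[:, :425]=0;m[:,452:]=0;m[:288]=0;m[320:]=0
k=max(cv2.findContours(m,0,1)[0],key=cv2.contourArea);e=cv2.fitEllipse(k);print(e,onplane(t,*e[0],147).round(1)); 
Cu=ray(t,*e[0])
h=cv2.cvtColor(s["image"],cv2.COLOR_BGR2HSV);m=cv2.inRange(h,(12,80,40),(34,255,255))
for v0,v1,z in((172,192,147),(200,218,82)):
    mm=m*0;mm[v0:v1,275:308]=m[v0:v1,275:308];ys,xs=np.nonzero(mm);print(xs.min(),xs.max(),ys.min(),ys.max())
    k=max(cv2.findContours(mm,0,1)[0],key=cv2.contourArea);e=cv2.fitEllipse(k);print(e,onplane(s,*e[0],z).round(1))
# top plate outline
q=t["image"][265:345,365:465];hh=cv2.cvtColor(q,cv2.COLOR_BGR2HSV)
R=Ro.from_quat([0.701,-0.095,0.095,-0.7]).as_matrix();print(R.round(3))
cv2.imwrite("pics/sb.png",cv2.resize(s["image"][165:265,250:350],None,fx=6,fy=6,interpolation=2))
```

```text
top stub [136.5 277. ] [6 5 2 1 2] [541.1 230.  196. ]
scene stub [475.9        253.29090909] [  0   0  20  13 110] [538.2 227.7 196. ]
tri [541.  229.4 198.1]
((438.247802734375, 302.2708740234375), (20.62890625, 20.88531494140625), 87.83009338378906) [ 498.5 -222.5  147. ]
283 298 176 186
((290.4824523925781, 180.39373779296875), (10.007447242736816, 14.90209674835205), 90.88092803955078) [ 505.  -216.5  147. ]
284 299 204 215
((291.5456237792969, 209.07740783691406), (10.676616668701172, 14.045371055603027), 90.35816955566406) [ 504.6 -217.5   82. ]
[[ 0.964 -0.     0.266]
 [-0.266 -0.001  0.964]
 [ 0.    -1.    -0.001]]
```

View pics/sb.png

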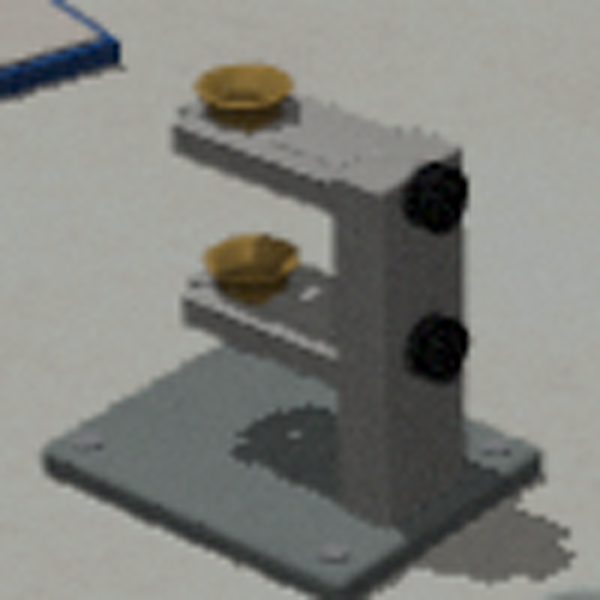

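Run:
```python
from h import *
t=load("top0.npz");s=load("scene0.npz")
A=(136.9,280);B=(476.4,254.4)
g=t["image"][274:288,130:146].astype(int); print(g[:,:,2])
print(onplane(t,*A,197).round(1),onplane(s,*B,197).round(1),tri([ray(t,*A),ray(s,*B)]).round(1))
print(onplane(s,290.7,178.3,147).round(1),onplane(s,291.9,206.9,82).round(1),tri([ray(t,438.25,302.27),ray(s,290.7,178.3)]).round(1))
# blue shaft rod base where it meets the rack top (z=60) in top: crop (235,306)/2.9
print("rod at rack top", onplane(t,80+232/2.9,180+307/2.9,60).round(1))
```

```text
[[ 16  12  16  11  14   9  14  20  18  18  12  19   9   7   4  14]
 [ 12  13  19  13  13  10  14  17  16  17  18  14  19   7   2   4]
 [ 13  10  19  19  16  22  40  35  23   8  19  12  19  14  10   0]
 [ 13   4  13  12  36  68  80  79  71  41  20   8  16  16  15   3]
 [ 15  21   9  25  70  95  99 100  94  70  30  17  14  16  17  13]
 [ 11  16  13  41  85 101 100 101 101  83  45  20  11  17  18  13]
 [ 15  19  16  47  87 100 100 100 100  78  38  20  16  20  12   5]
 [ 16  15  12  35  78  97 102 101  96  67  27  18  18  18  19   7]
 [ 20  14  14  12  51  74  87  87  70  42  17  16   8  19  22   3]
 [  7  12  14  17  10  23  48  49  32  17  20  13   8  17   9  11]
 [  7   7  17  11  14  12  13  15  14  18  22  17  21  15   4   1]
 [ 10  13   0  20  11  13  15  14  18  20  17  13  13  13   4   0]
 [ 17  13  12  17  18  16  17  16  14  14  12  12  11   7   0   5]
 [ 17  11  15  11  17   5  15  12  17  15   8   3   4   3   0   8]]
[536.6 229.1 197. ] [541.6 230.6 197. ] [537.3 229.1 194.4]
[ 498.5 -223.3  147. ] [ 498. -224.   82.] [ 498.7 -222.7  147.2]
rod at rack top [536.8 228.6  60. ]
```

Blue shaft axis is at (537,229), with a vertical consistency check at the rack top (537,229). The upper bushing is at (498.6,-222.7) and the lower at (498,-224). The jaw axis already lies along the rack row, so I move above the hub.

```bash
python3 -m crank '[[0.034,-0.031,0.002,0,0,0,1],[0.034,-0.031,0.002,0,0,0,1],[0.034,-0.031,0.002,0,0,0,1],[0.034,-0.031,0.002,0,0,0,1],[0.034,-0.031,0.002,0,0,0,1],[0.034,-0.031,0.002,0,0,0,1],[0.034,-0.031,0.002,0,0,0,1],[0.034,-0.031,0.002,0,0,0,1],[0.034,-0.031,0.002,0,0,0,1],[0.034,-0.031,0.002,0,0,0,1],[0.034,-0.031,0.002,0,0,0,1],[0.004,-0.008,0,0,0,0,1]]' 60
cat > st.py <<'E'
from plant import status, cams
import cv2,numpy as np,sys
s=status.state(); print({k:np.round(s[k],3).tolist() for k in s if k not in("joint_velocities","effort")})
for n in sys.argv[2:]:
    s=status.state();d=cams.get_image(n); cv2.imwrite(f"pics/{n}{sys.argv[1]}.png",d["image"]); np.savez(f"{n}{sys.argv[1]}.npz",pos=s["position"],q=s["tcp_rot"],**d)
E
python3 st.py 1 wrist
```

```text
time: 1.35
position: [540.1, 225.9, 277.1]
tcp_rot: [-0.7, 0.701, -0.097, 0.096]
force: [-1.1, 0.2, 0.8]
grip_width: 1.002
{'time': 1.35, 'joint_positions': [0.339, 0.058, 1.229, -0.002, 1.856, -0.959], 'position': [540.062, 225.87, 277.07], 'tcp_rot': [-0.7, 0.701, -0.097, 0.096], 'force': [-1.063, 0.154, 0.77], 'moment': [0.015, 0.016, 0.006], 'grip_width': 1.002}
```

View pics/wrist1.png

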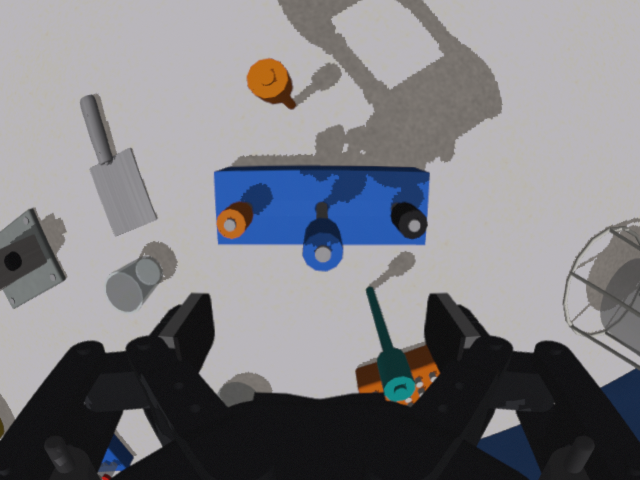

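The wrist view shows the blue hub's stub at (323,254). The short orange stub is at (230,225) and the black at (414,226), and the turquoise rod is lower right at (398,388). I'll compute the hub position from this view.

```bash
cat >> h.py <<'E'
from scipy.spatial.transform import Rotation as Ro
def wray(d,u,v):
    K=d["K"];dx=u-K[0,2];dy=v-K[1,2];r=np.hypot(dx,dy);th=r/K[0,0]
    c=np.array([np.sin(th)*dx/r,np.sin(th)*dy/r,np.cos(th)]) if r>0 else np.array([0,0,1.])
    q=d["q"];R=Ro.from_quat([q[1],q[2],q[3],q[0]]).as_matrix();M=d["tool_from_camera"]
    return R@M[:3,3]+d["pos"],R@M[:3,:3]@c
def wplane(d,u,v,z):
    o,r=wray(d,u,v);return o+r*(z-o[2])/r[2]
def wproj(d,p):
    q=d["q"];R=Ro.from_quat([q[1],q[2],q[3],q[0]]).as_matrix();M=d["tool_from_camera"]
    c=M[:3,:3].T@(R.T@(np.asarray(p,float)-d["pos"])-M[:3,3]);th=np.arctan2(np.hypot(c[0],c[1]),c[2]);k=d["K"][0,0]*th/np.hypot(c[0],c[1])
    return np.array([c[0]*k+d["K"][0,2],c[1]*k+d["K"][1,2]])
E
python3 - <<'E'
from h import *
w=load("wrist1.npz")
def br(u,v,r=12,thr=110):
    g=w["image"][v-r:v+r,u-r:u+r];h=cv2.cvtColor(g,cv2.COLOR_BGR2HSV)
    m=((h[...,1]<60)&(h[...,2]>thr)).astype(np.uint8);n,l,st,c=cv2.connectedComponentsWithStats(m);i=1+np.argmax(st[1:,4]);return c[i]+[u-r,v-r],st[i,4]
for nm,u,v,z in(("blue",323,254,197),("orange",230,225,123),("black",414,226,123)):
    c,a=br(u,v);print(nm,c,a,wplane(w,*c,z).round(1))
R=Ro.from_quat([w["q"][1],w["q"][2],w["q"][3],w["q"][0]]).as_matrix();print(R.round(4))
E
```

```text
blue [322.34065934 254.09340659] 182 [539.  228.5 197. ]
orange [229.36 224.93] 100 [520.5 159.6 123. ]
black [414.09803922 225.5       ] 102 [559.4 297.  123. ]
[[ 9.627e-01 -7.000e-04  2.704e-01]
 [-2.704e-01 -1.900e-03  9.627e-01]
 [-1.000e-04 -1.000e+00 -2.000e-03]]
```

Wrist estimate is (539.0,228.5) and the other views say (537.3,229.1). I take the hand-relative one: shift about (-1.5,+2.7), then 98 mm down.

```bash
python3 -m crank '[[-0.0015,0.0027,-0.02,0,0,0,1],[0,0,-0.03,0,0,0,1],[0,0,-0.03,0,0,0,1],[0,0,-0.018,0,0,0,1],[0,0,0,0,0,0,1]]' 60; python3 st.py 2 wrist
```

```text
time: 1.9
position: [533.4, 232.8, 176.4]
tcp_rot: [-0.7, 0.702, -0.096, 0.092]
force: [0.0, -0.7, 0.2]
grip_width: 1.001
{'time': 1.9, 'joint_positions': [0.353, 0.047, 1.418, 0.001, 1.683, -0.951], 'position': [533.421, 232.802, 176.352], 'tcp_rot': [-0.7, 0.702, -0.096, 0.092], 'force': [0.047, -0.708, 0.153], 'moment': [-0.014, 0.01, -0.04], 'grip_width': 1.001}
```

View pics/wrist2.png

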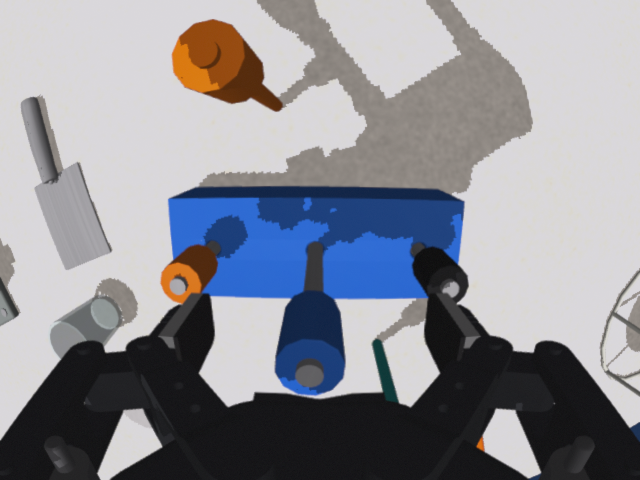

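```bash
python3 -m crank '[[0,0,0,0,0,0,1],[0,0,0,0,0,0,1]]'; python3 st.py 3 wrist
python3 - <<'E'
from h import *
w=load("wrist3.npz")
h=cv2.cvtColor(w["image"],cv2.COLOR_BGR2HSV)
m=cv2.inRange(h,(0,0,60),(180,90,255));m[:355]=0;m[390:]=0;m[:,:290]=0;m[:,330:]=0
n,l,st,c=cv2.connectedComponentsWithStats(m);i=1+np.argmax(st[1:,4]);print(c[i],st[i])
for z in(195,197):
  p=wplane(w,*c[i],z);R=Ro.from_quat([w["q"][1],w["q"][2],w["q"][3],w["q"][0]]).as_matrix();print(p.round(1),(R.T@(p-w["pos"])).round(1))
print(R.round(4).tolist())
E
```

```text
time: 2.15
position: [536.3, 232.8, 182.5]
tcp_rot: [0.701, -0.7, 0.094, -0.096]
force: [1.1, -0.2, 0.3]
grip_width: 1.0
{'time': 2.15, 'joint_positions': [0.351, 0.045, 1.41, 0.0, 1.684, -0.951], 'position': [536.269, 232.779, 182.461], 'tcp_rot': [0.701, -0.7, 0.094, -0.096], 'force': [1.1, -0.175, 0.264], 'moment': [0.035, -0.031, 0.006], 'grip_width': 1.0}
[309.87403101 382.93023256] [290 373  40  17 516]
[551.4 225.8 195. ] [ 16.4 -12.5  -2.7]
[549.9 226.3 197. ] [ 14.8 -14.5  -2.6]
[[0.9642, 0.003, 0.2651], [-0.2651, 0.0012, 0.9642], [0.0026, -1.0, 0.0019]]
```

Run:
```python
from h import *
w=load("wrist3.npz"); cv2.imwrite("pics/w3c.png",cv2.resize(w["image"][280:420,230:400],None,fx=4,fy=4,interpolation=2))
for p in ([0,0,0],):
  print(wproj(w,[539,228.5,197]))
```

```text
[307.18427385 357.33577386]
```

View pics/w3c.png

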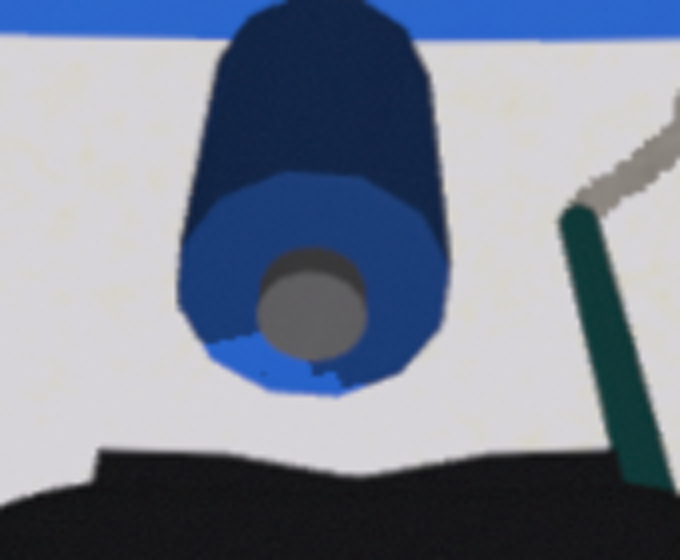

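```bash
for i in 1 2 3 4 5 6; do python3 -m crank '[[0,0,0,0,0,0,1]]' | sed -n 2,4p | tr '\n' ' '; python3 -c "
from plant import status;import numpy as np
s=status.state();print(np.round(s['joint_positions'],4),np.round(s['joint_velocities'],3))"; done
python3 - <<'E'
from h import *
w=load("wrist3.npz")
p=wplane(w,307.8,358.75,197);R=Ro.from_quat([w["q"][1],w["q"][2],w["q"][3],w["q"][0]]).as_matrix();print(p.round(1),(R.T@(p-w["pos"])).round(1))
E
```

```text
position: [536.2, 232.4, 181.6] tcp_rot: [0.701, -0.7, 0.094, -0.095] force: [0.1, -0.4, 0.2] [ 0.3508  0.0452  1.4105  0.      1.6838 -0.9513] [ 0.     0.004  0.008 -0.002 -0.003 -0.001]
position: [536.1, 232.2, 181.0] tcp_rot: [0.701, -0.701, 0.094, -0.095] force: [0.1, -0.1, -0.5] [ 0.3506  0.0456  1.4112  0.      1.6837 -0.9513] [-0.002  0.003  0.006 -0.001 -0.001 -0.   ]
position: [536.0, 232.1, 180.6] tcp_rot: [0.701, -0.701, 0.095, -0.095] force: [-0.5, -0.1, 0.1] [ 0.3505  0.0458  1.4117  0.      1.6837 -0.9514] [0.003 0.    0.004 0.    0.001 0.   ]
position: [535.9, 232.1, 180.3] tcp_rot: [0.701, -0.701, 0.095, -0.095] force: [-0.6, -0.5, -0.9] [ 0.3505  0.046   1.4119  0.      1.6837 -0.9514] [-0.     0.001  0.003 -0.003  0.001  0.001]
position: [535.8, 232.1, 180.2] tcp_rot: [-0.701, 0.701, -0.095, 0.095] force: [-0.3, 0.2, -0.3] [ 0.3505  0.0461  1.4121  0.      1.6836 -0.9514] [ 0.    -0.001 -0.001 -0.001  0.002  0.001]
position: [535.8, 232.1, 180.2] tcp_rot: [-0.701, 0.701, -0.095, 0.095] force: [0.5, -0.5, -0.3] [ 0.3506  0.0461  1.4121  0.      1.6836 -0.9514] [ 0.002  0.001  0.001  0.001 -0.002 -0.   ]
[539.6 228.5 197. ] [  4.4 -14.5  -3.2]
```

The arm settles slowly, in about 0.5 s. It now reads (535.8,232.1,180.2) and the hub measures (539.5,228.5), so I correct by (+3.5,-3.6) and let it settle.

```bash
python3 -m crank '[[0.0035,-0.0036,-0.001,0,0,0,1],[0,0,0,0,0,0,1],[0,0,0,0,0,0,1],[0,0,0,0,0,0,1],[0,0,0,0,0,0,1],[0,0,0,0,0,0,1]]'; python3 st.py 4 wrist
python3 - <<'E'
from h import *
w=load("wrist4.npz"); cv2.imwrite("pics/w4c.png",cv2.resize(w["image"][280:420,230:400],None,fx=4,fy=4,interpolation=2))
R=Ro.from_quat([w["q"][1],w["q"][2],w["q"][3],w["q"][0]]).as_matrix();print(wproj(w,w["pos"]+[0,0,197-w["pos"][2]]))
E
```

```text
time: 3.4
position: [539.3, 228.6, 179.3]
tcp_rot: [0.701, -0.701, 0.095, -0.095]
force: [-0.1, -0.6, -0.0]
grip_width: 0.998
{'time': 3.4, 'joint_positions': [0.343, 0.051, 1.409, 0.0, 1.682, -0.959], 'position': [539.312, 228.629, 179.311], 'tcp_rot': [0.701, -0.701, 0.095, -0.095], 'force': [-0.056, -0.57, -0.02], 'moment': [-0.077, -0.032, -0.021], 'grip_width': 0.998}
[317.22691795 353.14165007]
```

View pics/w4c.png

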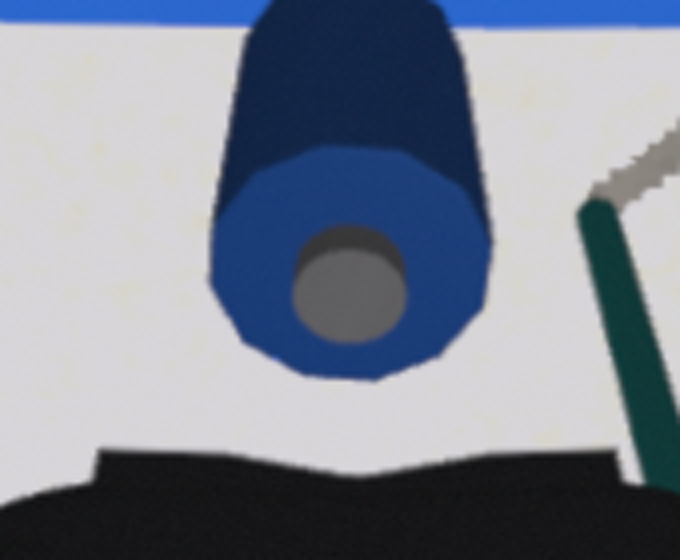

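The stub is at (317.5,354) against (317.2,353.1) for the jaw centre line, so it is centred. Closing.

```bash
python3 -m crank '[[0,0,0,0,0,0,0.2],[0,0,0,0,0,0,0.1],[0,0,0,0,0,0,0.1],[0,0,0,0,0,0,0],[0,0,0,0,0,0,0],[0,0,0,0,0,0,0],[0,0,0,0,0,0,0],[0,0,0,0,0,0,0]]' 70; python3 st.py 5 wrist
```

```text
time: 4.25
position: [539.4, 228.5, 179.5]
tcp_rot: [0.701, -0.701, 0.095, -0.095]
force: [-0.7, -1.7, 1.5]
grip_width: 0.263
{'time': 4.25, 'joint_positions': [0.343, 0.051, 1.408, -0.0, 1.682, -0.959], 'position': [539.401, 228.543, 179.512], 'tcp_rot': [0.701, -0.701, 0.095, -0.095], 'force': [-0.734, -1.651, 1.478], 'moment': [-0.1, 0.139, 0.025], 'grip_width': 0.263}
```

View pics/wrist5.png

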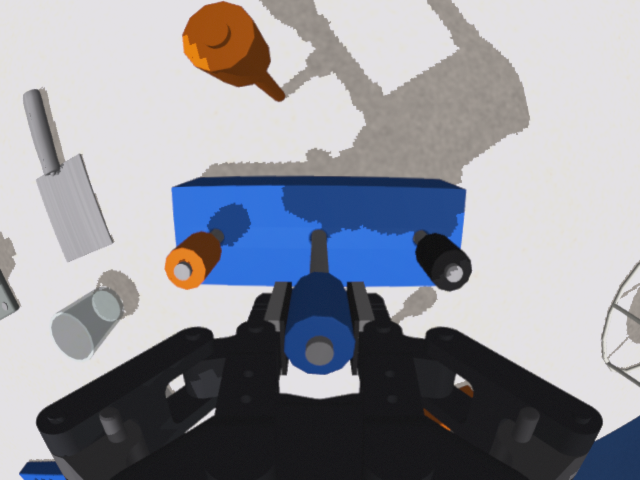

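Gripped at opening 0.263 (about 22–24 mm), hub between the pads. Lifting straight up, slowly while in the hole.

```bash
python3 -m crank '[[0,0,0.006,0,0,0,0],[0,0,0.012,0,0,0,0],[0,0,0.014,0,0,0,0],[0,0,0.016,0,0,0,0],[0,0,0.018,0,0,0,0],[0,0,0.02,0,0,0,0],[0,0,0.024,0,0,0,0],[0,0,0.02,0,0,0,0],[0,0,0.02,0,0,0,0],[0,0,0.015,0,0,0,0],[0,0,0.005,0,0,0,0],[0,0,0,0,0,0,0]]'; python3 st.py 6 wrist scene
```

```text
time: 5.5
position: [539.5, 228.7, 351.1]
tcp_rot: [0.701, -0.7, 0.094, -0.096]
force: [0.6, -0.6, -1.0]
grip_width: 0.267
{'time': 5.5, 'joint_positions': [0.343, 0.093, 1.059, 0.0, 1.987, -0.959], 'position': [539.51, 228.665, 351.075], 'tcp_rot': [0.701, -0.7, 0.094, -0.096], 'force': [0.619, -0.635, -1.024], 'moment': [-0.038, 0.007, 0.01], 'grip_width': 0.267}
```

View pics/scene6.png

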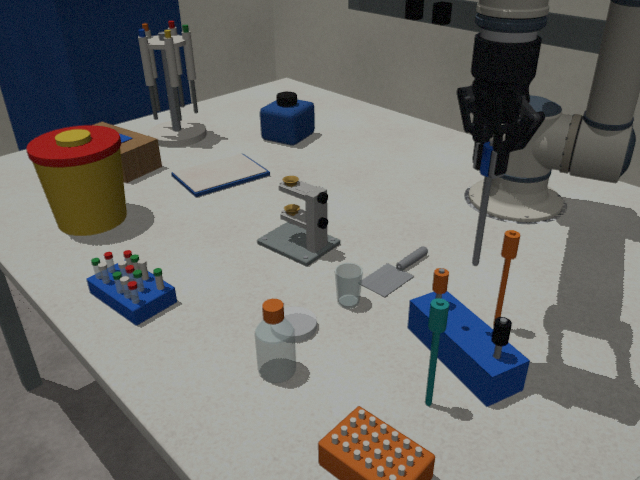

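View pics/wrist6.png

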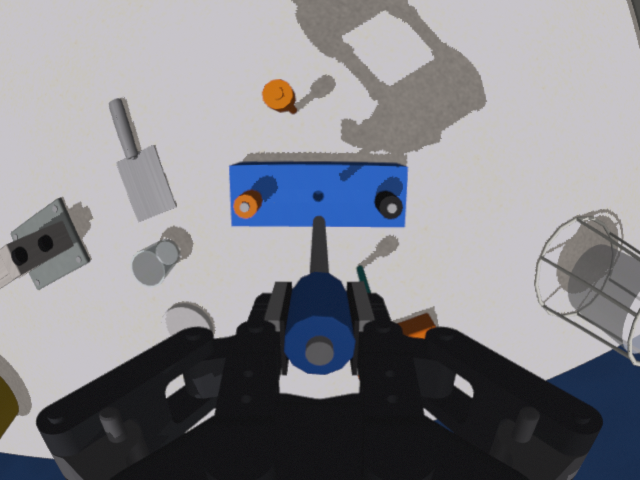

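The shaft is out, tip at about 180 mm, and the stub is at (319,352) as before the lift, so no slip. The short shafts stay put. Carrying across to the stand at moderate speed.

```bash
python3 -m crank '[[-0.001,-0.01,0,0,0,0,0],[-0.002,-0.02,0,0,0,0,0],[-0.002,-0.022,0,0,0,0,0],[-0.002,-0.022,0,0,0,0,0],[-0.002,-0.022,0,0,0,0,0],[-0.002,-0.022,0,0,0,0,0],[-0.002,-0.022,0,0,0,0,0],[-0.002,-0.022,0,0,0,0,0],[-0.002,-0.022,0,0,0,0,0],[-0.002,-0.022,0,0,0,0,0],[-0.002,-0.022,0,0,0,0,0],[-0.002,-0.022,0,0,0,0,0]]' >/dev/null;  python3 -m crank '[[-0.002,-0.022,0,0,0,0,0],[-0.002,-0.022,0,0,0,0,0],[-0.002,-0.022,0,0,0,0,0],[-0.002,-0.022,0,0,0,0,0],[-0.002,-0.022,0,0,0,0,0],[-0.002,-0.022,0,0,0,0,0],[-0.002,-0.022,0,0,0,0,0],[-0.002,-0.022,0,0,0,0,0],[-0.002,-0.015,0,0,0,0,0],[0,-0.01,0,0,0,0,0],[0,0,0,0,0,0,0],[0,0,0,0,0,0,0]]'; python3 -m crank '[[0,0,0,0,0,0,0],[0,0,0,0,0,0,0],[0,0,0,0,0,0,0],[0,0,0,0,0,0,0]]' >/dev/null; python3 st.py 7 wrist scene top
```

```text
time: 8.0
position: [498.4, -222.1, 349.2]
tcp_rot: [0.701, -0.701, 0.095, -0.095]
force: [-0.7, -0.3, -0.8]
grip_width: 0.265
{'time': 8.4, 'joint_positions': [-0.481, -0.016, 1.174, 0.0, 1.983, -1.784], 'position': [498.44, -222.057, 349.397], 'tcp_rot': [-0.701, 0.701, -0.094, 0.095], 'force': [0.506, -0.665, -0.308], 'moment': [-0.008, -0.009, 0.022], 'grip_width': 0.265}
```

View pics/wrist7.png

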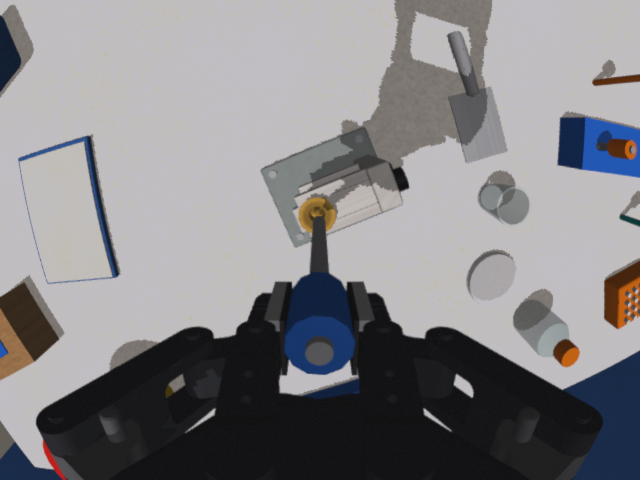

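View pics/scene7.png

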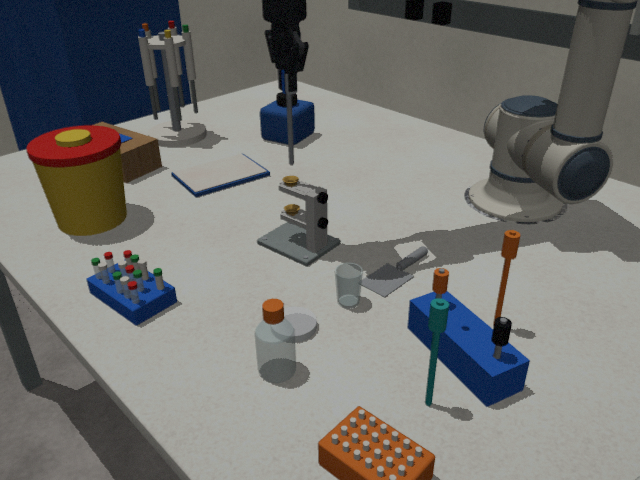

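View pics/top7.png

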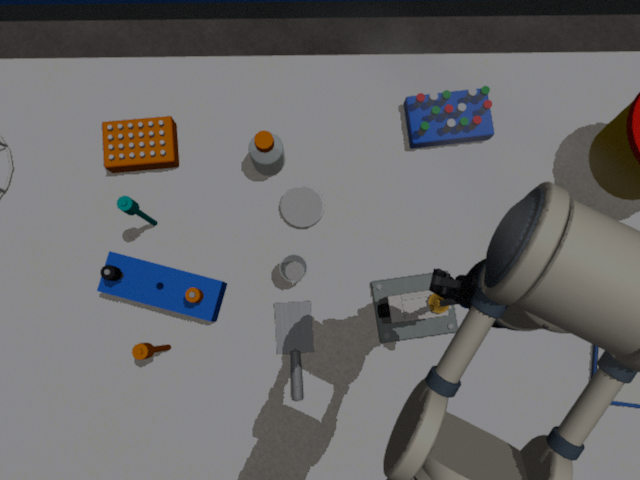

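The wrist view puts the bushing ring at about (318,213) with the shaft running down onto it. The scene view has the tip at (291,164) above the ring at (291,180). Enlarging both.

Run:
```python
from h import *
w=load("wrist7.npz");s=load("scene7.npz")
cv2.imwrite("pics/w7c.png",cv2.resize(w["image"][180:280,270:370],None,fx=6,fy=6,interpolation=2))
cv2.imwrite("pics/s7c.png",cv2.resize(s["image"][90:230,250:350],None,fx=4.2,fy=4.2,interpolation=2))
h=cv2.cvtColor(w["image"],cv2.COLOR_BGR2HSV);m=cv2.inRange(h,(12,90,40),(34,255,255));m[:,:290]=0;m[:,345:]=0;m[:190]=0;m[240:]=0
k=np.vstack([c for c in cv2.findContours(m,0,1)[0] if cv2.contourArea(c)>5]);e=cv2.fitEllipse(cv2.convexHull(k));print(e,wplane(w,*e[0],147).round(1))
for z in(170,177.5,180): print(z,wproj(w,w["pos"]+[0,0,z-w["pos"][2]]).round(1))
print(proj(s,[498.4,-222.1,177.8]).round(1))
R=Ro.from_quat([w["q"][1],w["q"][2],w["q"][3],w["q"][0]]).as_matrix();print(R[:,1])
```

```text
((316.8594055175781, 214.72386169433594), (36.38491439819336, 37.24279022216797), 53.55876541137695) [ 499.7 -223.9  147. ]
170 [318.5 218.5]
177.5 [318.4 220.6]
180 [318.4 221.3]
[290.5 164.2]
[ 2.02602321e-04 -8.49226429e-05 -9.99999976e-01]
```

View pics/w7c.png

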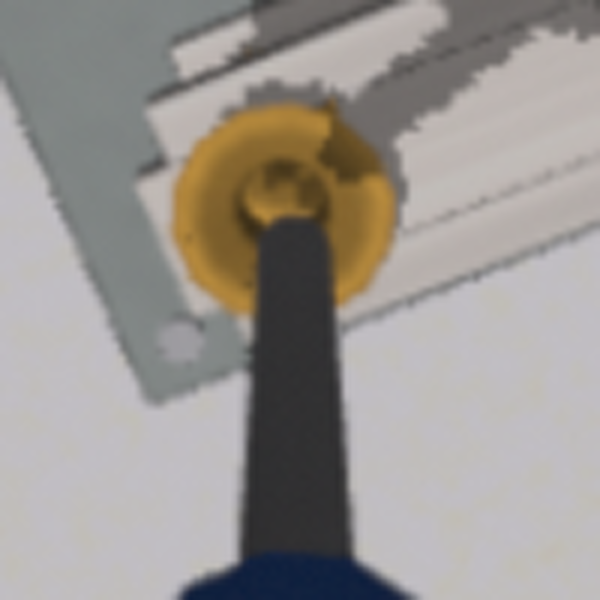

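View pics/s7c.png

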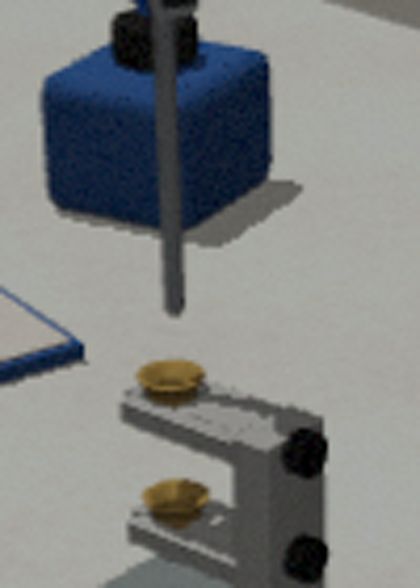

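Rim centre in the wrist view is (499.7,-223.9), against the shaft at (498.4,-222.1). The seen tip at (319,~221) agrees with the predicted (318.4,220.6), so the shaft hangs plumb. I shift (+1,-1.5), lower the tip to just above the mouth and check there, where parallax vanishes.

```bash
python3 -m crank '[[0.001,-0.0015,-0.008,0,0,0,0],[0,0,-0.01,0,0,0,0],[0,0,-0.008,0,0,0,0],[0,0,0,0,0,0,0],[0,0,0,0,0,0,0],[0,0,0,0,0,0,0],[0,0,0,0,0,0,0]]'; python3 st.py 8 wrist scene
python3 - <<'E'
from h import *
w=load("wrist8.npz");s=load("scene8.npz")
cv2.imwrite("pics/w8c.png",cv2.resize(w["image"][180:280,270:370],None,fx=6,fy=6,interpolation=2))
cv2.imwrite("pics/s8c.png",cv2.resize(s["image"][120:220,240:340],None,fx=6,fy=6,interpolation=2))
h=cv2.cvtColor(w["image"],cv2.COLOR_BGR2HSV);m=cv2.inRange(h,(12,90,40),(34,255,255));m[:,:290]=0;m[:,345:]=0;m[:180]=0;m[240:]=0
k=np.vstack([c for c in cv2.findContours(m,0,1)[0] if cv2.contourArea(c)>5]);e=cv2.fitEllipse(cv2.convexHull(k));print(e,wplane(w,*e[0],147).round(1))
z=w["pos"][2]-171.5;print(z,wproj(w,w["pos"]+[0,0,-171.5]).round(1),proj(s,w["pos"]+[0,0,-171.5]).round(1),wproj(w,[499.7,-223.9,82]))
E
```

```text
time: 9.25
position: [499.4, -224.0, 323.8]
tcp_rot: [-0.701, 0.701, -0.094, 0.095]
force: [-0.5, -0.5, -2.3]
grip_width: 0.267
{'time': 9.25, 'joint_positions': [-0.484, -0.027, 1.231, -0.0, 1.937, -1.786], 'position': [499.434, -223.974, 323.843], 'tcp_rot': [-0.701, 0.701, -0.094, 0.095], 'force': [-0.474, -0.508, -2.266], 'moment': [0.04, 0.004, -0.04], 'grip_width': 0.267}
((318.6022644042969, 219.5050048828125), (39.548831939697266, 40.23716735839844), 50.14215087890625) [ 499.8 -224.   147. ]
152.3431113060663 [318.5 220.5] [290.  175.9] [318.78859406 204.7926722 ]
```

View pics/w8c.png

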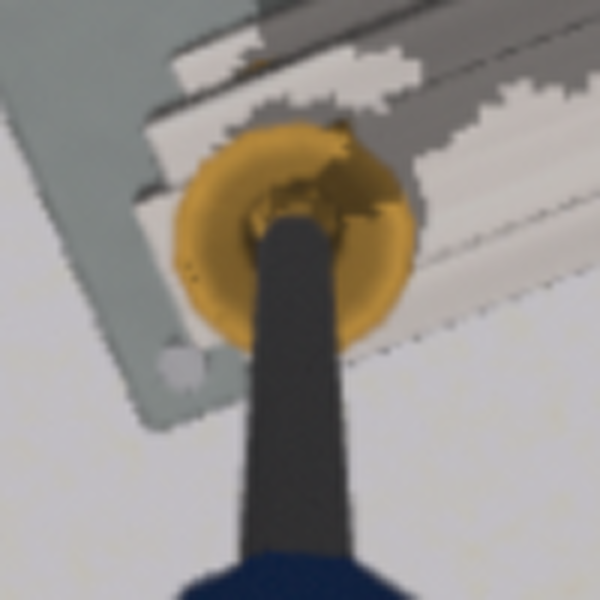

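View pics/s8c.png

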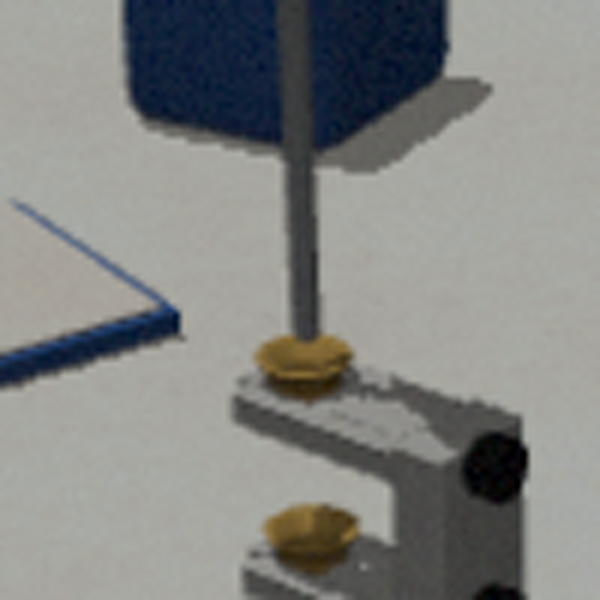

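Tip column 319.1 vs ring centre 318.6 in the wrist view, and 291.0 vs 290.6 in the scene view, so it is within about 0.5 mm. I nudge +0.3 mm x and descend in stages, watching force.

```bash
python3 -m crank '[[0.0003,0,-0.003,0,0,0,0],[0,0,-0.005,0,0,0,0],[0,0,-0.005,0,0,0,0],[0,0,-0.005,0,0,0,0],[0,0,-0.005,0,0,0,0],[0,0,-0.005,0,0,0,0],[0,0,0,0,0,0,0],[0,0,0,0,0,0,0],[0,0,0,0,0,0,0]]'; python3 st.py 9 wrist
```

```text
time: 10.25
position: [499.7, -224.0, 295.7]
tcp_rot: [-0.701, 0.701, -0.095, 0.095]
force: [-0.2, -0.7, -1.6]
grip_width: 0.265
{'time': 10.25, 'joint_positions': [-0.484, -0.039, 1.293, -0.0, 1.887, -1.785], 'position': [499.698, -223.979, 295.66], 'tcp_rot': [-0.701, 0.701, -0.095, 0.095], 'force': [-0.168, -0.664, -1.591], 'moment': [0.006, -0.025, -0.06], 'grip_width': 0.265}
```

View pics/wrist9.png

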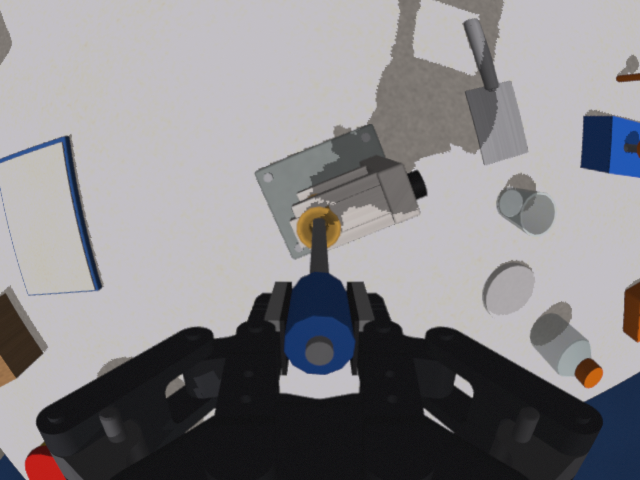

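The tip is at 124 mm, inside the upper bushing, with no contact force (shaft weight only). Continuing to just above the lower mouth.

```bash
python3 -m crank '[[0,0,-0.006,0,0,0,0],[0,0,-0.007,0,0,0,0],[0,0,-0.007,0,0,0,0],[0,0,-0.007,0,0,0,0],[0,0,-0.006,0,0,0,0],[0,0,-0.003,0,0,0,0],[0,0,0,0,0,0,0],[0,0,0,0,0,0,0],[0,0,0,0,0,0,0]]'; python3 st.py 10 wrist scene
python3 - <<'E'
from h import *
w=load("wrist10.npz");s=load("scene10.npz")
cv2.imwrite("pics/w10c.png",cv2.resize(w["image"][190:290,270:370],None,fx=6,fy=6,interpolation=2))
cv2.imwrite("pics/s10c.png",cv2.resize(s["image"][140:240,240:340],None,fx=6,fy=6,interpolation=2))
E
```

```text
time: 11.2
position: [499.7, -224.0, 259.8]
tcp_rot: [-0.701, 0.701, -0.094, 0.095]
force: [0.1, 0.0, -1.6]
grip_width: 0.265
{'time': 11.2, 'joint_positions': [-0.484, -0.05, 1.367, -0.0, 1.823, -1.785], 'position': [499.746, -224.005, 259.802], 'tcp_rot': [-0.701, 0.701, -0.094, 0.095], 'force': [0.093, 0.002, -1.566], 'moment': [-0.011, 0.033, 0.039], 'grip_width': 0.265}
```

View pics/w10c.png

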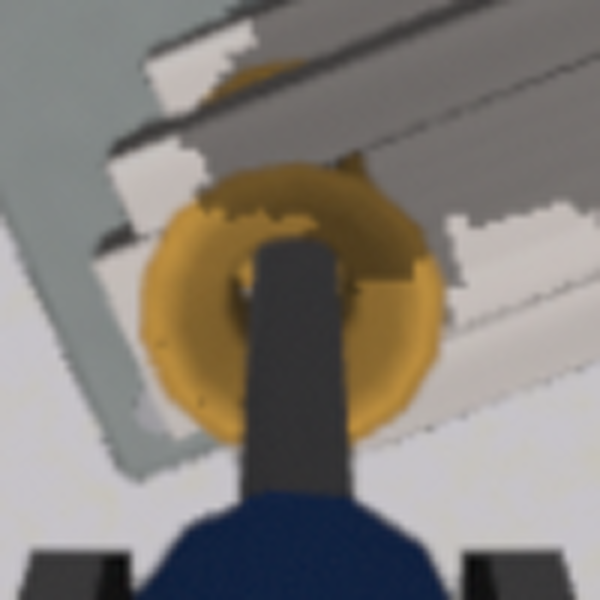

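View pics/s10c.png

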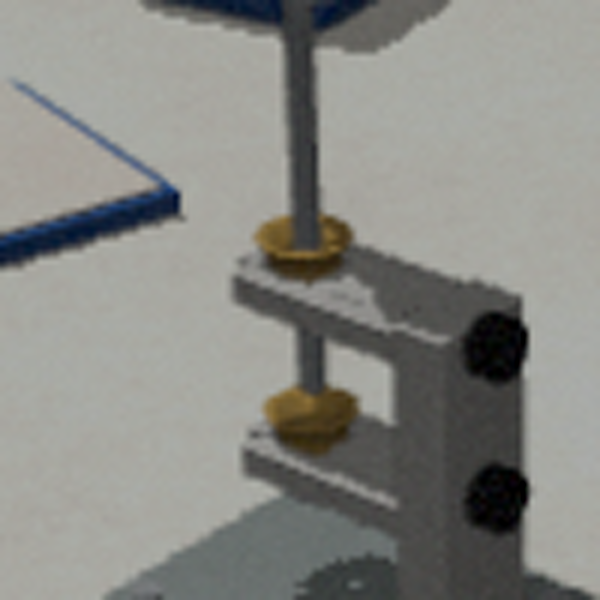

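The rod emerges below the upper bushing at (312,360 in the crop), heading into the lower mouth. Rod vs ring centre is about +0.4 mm to image right in the wrist view. I nudge y by -0.4 mm and descend to tip 36 mm, i.e. 52 mm more.

```bash
python3 -m crank '[[0,-0.0004,0,0,0,0,0],[0,0,-0.004,0,0,0,0],[0,0,-0.005,0,0,0,0],[0,0,-0.005,0,0,0,0],[0,0,-0.005,0,0,0,0],[0,0,-0.003,0,0,0,0],[0,0,0,0,0,0,0],[0,0,0,0,0,0,0]]'; python3 -m crank '[[0,0,-0.004,0,0,0,0],[0,0,-0.005,0,0,0,0],[0,0,-0.005,0,0,0,0],[0,0,-0.005,0,0,0,0],[0,0,-0.005,0,0,0,0],[0,0,-0.004,0,0,0,0],[0,0,-0.002,0,0,0,0],[0,0,0,0,0,0,0],[0,0,0,0,0,0,0],[0,0,0,0,0,0,0],[0,0,0,0,0,0,0],[0,0,0,0,0,0,0]]'; python3 st.py 11 wrist scene
python3 - <<'E'
from h import *
w=load("wrist11.npz");s=load("scene11.npz")
cv2.imwrite("pics/w11c.png",cv2.resize(w["image"][200:400,220:420],None,fx=3,fy=3,interpolation=2))
cv2.imwrite("pics/s11c.png",cv2.resize(s["image"][150:250,240:340],None,fx=6,fy=6,interpolation=2))
print([proj(s,[499.7,-224.2,z]).round(1).tolist() for z in (12,36,60)])
E
```

```text
time: 12.1
position: [499.6, -224.3, 237.3]
tcp_rot: [0.701, -0.701, 0.095, -0.095]
force: [-0.3, 0.5, -1.3]
grip_width: 0.267
time: 13.3
position: [499.7, -224.4, 207.5]
tcp_rot: [-0.701, 0.701, -0.095, 0.095]
force: [-0.1, -0.2, -0.8]
grip_width: 0.26
{'time': 13.3, 'joint_positions': [-0.484, -0.054, 1.464, -0.0, 1.732, -1.786], 'position': [499.709, -224.379, 207.459], 'tcp_rot': [-0.701, 0.701, -0.095, 0.095], 'force': [-0.113, -0.176, -0.827], 'moment': [0.025, -0.018, 0.029], 'grip_width': 0.26}
[[292.5, 236.4], [292.0, 226.6], [291.6, 216.5]]
```

View pics/w11c.png

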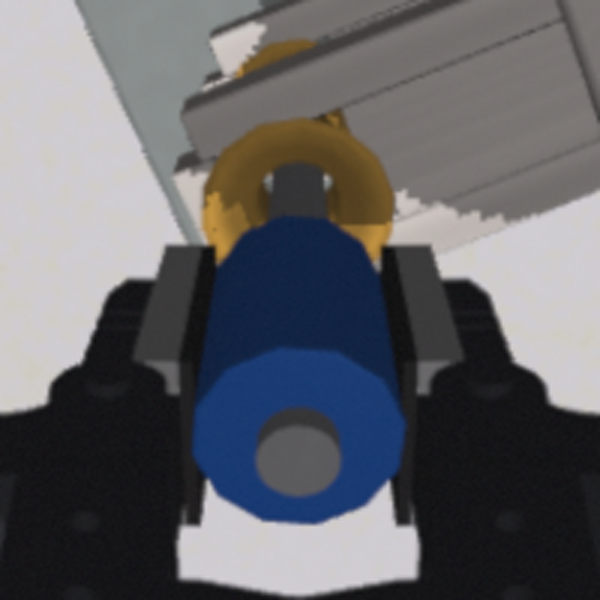

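View pics/s11c.png

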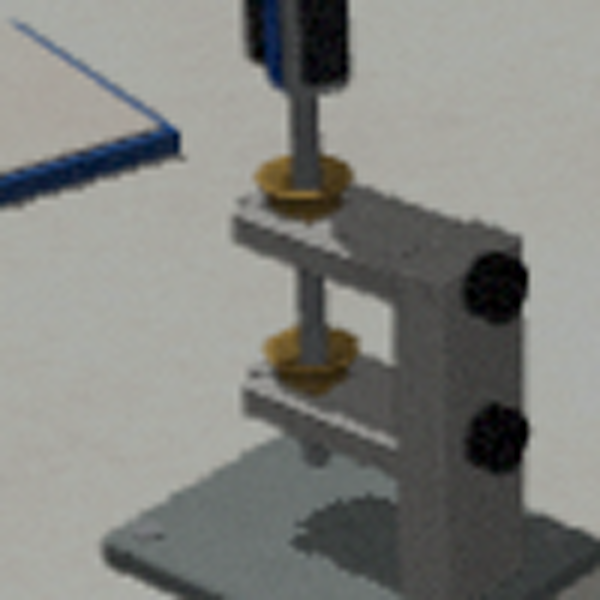

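The tip is out below the lower bushing at scene (292.7,227.7), against a predicted (292.0,226.6) for z = 36. The rod is centred in the upper ring in the wrist view and forces are about zero. A one-second stillness check and a last look at the bystanders:

```bash
for i in 1 2 3; do python3 -m crank '[[0,0,0,0,0,0,0],[0,0,0,0,0,0,0],[0,0,0,0,0,0,0]]'|sed -n 2,5p|tr '\n' ' ';echo; done; python3 st.py 12 scene top
python3 - <<'E'
from h import *
for n in("top","scene"):
    a=load(n+"0.npz")["image"].astype(int);b=load(n+"12.npz")["image"].astype(int);print(n)
    for k,(u,v,r) in (dict(black=(110,272,10),orange=(193,296,10),tq=(128,205,12),ol=(143,352,12),bottle=(266,150,18),dish=(301,207,20),beaker=(292,269,14)) if n=="top" else dict(black=(502,331,10),orange=(440,281,12),ol=(511,245,12),tq=(438,316,12),bottle=(275,340,25),beaker=(348,285,15),spat=(390,278,15))).items():
        print(k,np.abs(a-b)[v-r:v+r,u-r:u+r].mean().round(1))
E
```

```text
position: [499.7, -224.3, 207.3] tcp_rot: [-0.701, 0.701, -0.095, 0.095] force: [-0.5, 0.7, -1.0] grip_width: 0.266 
position: [499.7, -224.3, 207.3] tcp_rot: [0.701, -0.701, 0.095, -0.095] force: [-0.4, -1.1, -1.7] grip_width: 0.264 
position: [499.7, -224.3, 207.3] tcp_rot: [0.701, -0.701, 0.095, -0.095] force: [0.1, -0.1, -1.6] grip_width: 0.265 
{'time': 14.3, 'joint_positions': [-0.484, -0.054, 1.464, 0.0, 1.731, -1.786], 'position': [499.652, -224.332, 207.265], 'tcp_rot': [0.701, -0.701, 0.095, -0.095], 'force': [0.145, -0.139, -1.56], 'moment': [-0.01, 0.066, -0.067], 'grip_width': 0.265}
top
black 4.9
orange 5.0
tq 5.5
ol 5.3
bottle 5.7
dish 7.1
beaker 6.4
scene
black 6.3
orange 3.4
ol 14.0
tq 3.7
bottle 3.2
beaker 6.3
spat 13.1
```

View pics/scene12.png

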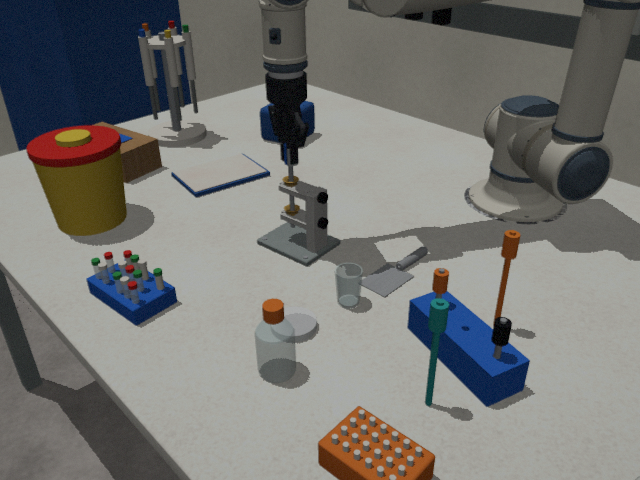

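The shaft is threaded through both bushings at (291,180) and (291,208). The bystanders have not moved; the larger spatula and orange-rod differences are the arm's shadow. The arm is still. Handing in.

```bash
python3 -c "
from plant import order
print(order.hand_in())"
```

```text
the job is handed in; nothing more can be done
None
```

I took the blue-hubbed shaft out of the rack's middle hole and threaded it down through the upper and then the lower bushing. I handed it in at about 14.3 s with the gripper still holding it.

- **Tip height:** about 36 mm, taken from the arm's height at the grasp. That is midway between the base plate (12 mm) and the lower bushing (60 mm). The scene camera saw the tip at (292.7, 227.7), against a predicted (292.0, 226.6).
- **Stillness and force:** over the last second the position stayed constant to 0.1 mm, the tool was upright and the grip held at 0.265. Side forces were about 1 N or less, within sensor noise, and the downward force was roughly the shaft's weight.
- **Bystanders:** the two short shafts and everything else look unmoved. The before-and-after picture differences were larger at the spatula and the free-standing orange rod, which I put down to the arm's shadow.
- **Disagreements:** the wrist camera and the fixed cameras differed by about 1–2 mm on the hub and bushing positions. I used the wrist camera and corrected the alignment just above each bushing mouth.

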